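# Issue the full carton and call a refill for the empty one

### The job

Three cartons that look alike stand on the low rack: one is full, one half full and one nearly empty, and you can only tell by their weight. Stand the full one inside the grey tray, leave the other two standing in their own slots, and turn the selector knob to the mark with as many dots as the slot of the nearly empty carton. Do not tip or drop a carton and do not disturb the other things on the bench.

Things in the scene. Friction and masses are not known exactly. Their poses are not given: they have to be found in the camera images.
- rack: low rack board, 160 mm deep (its x) by 370 mm long (its y), top 20 mm above the bench; origin under its centre, x away from the robot. Three slots along y, at y = +135, 0 and -135 mm, marked on the strip nearest the robot with one, two and three black dots in that order. Low 8 mm lip along the far edge; thin divider strips between the slots stand only 4 mm up.
- carton_1_mid (a point): closed cardboard carton of pipe fittings, 120 mm long (its x), 56 mm wide (its y), 75 mm tall, plain, same outside as the other two; it weighs about 0.18 kg if nearly empty, 0.42 kg if half full, 0.72 kg if full (each within 10 per cent), one of each, and only its weight tells which. Point at the carton's centre, 37.5 mm above its underside; axes are the carton's. It starts in the slot marked with one dot (rack y = +135 mm).
- carton_2_mid (a point): closed cardboard carton of pipe fittings, 120 mm long (its x), 56 mm wide (its y), 75 mm tall, plain, same outside as the other two; it weighs about 0.18 kg if nearly empty, 0.42 kg if half full, 0.72 kg if full (each within 10 per cent), one of each, and only its weight tells which. Point at the carton's centre, 37.5 mm above its underside; axes are the carton's. It starts in the slot marked with two dots (rack y = 0).
- carton_3_mid (a point): closed cardboard carton of pipe fittings, 120 mm long (its x), 56 mm wide (its y), 75 mm tall, plain, same outside as the other two; it weighs about 0.18 kg if nearly empty, 0.42 kg if half full, 0.72 kg if full (each within 10 per cent), one of each, and only its weight tells which. Point at the carton's centre, 37.5 mm above its underside; axes are the carton's. It starts in the slot marked with three dots (rack y = -135 mm).
- carton_1: the same carton, slot 1; origin under its centre, z up, x along its 120 mm length.
- carton_2: the same carton, slot 2; origin under its centre, z up, x along its 120 mm length.
- carton_3: the same carton, slot 3; origin under its centre, z up, x along its 120 mm length.
- tray: shallow open grey tray fixed to the bench, 170 mm (its x) by 110 mm (its y) outside, 16 mm tall, walls and floor 5 mm; origin under its centre. A carton fits with its length along the tray's length. It may lie left or right of the rack.
- selector_base: white selector housing fixed to the bench, 140 by 140 mm, 50 mm tall; origin under its centre. On its top round the knob are four black marks beginning 46 mm from the centre (the dots of a mark in a row outwards), at angles 43 deg (a dash: off), 14 deg (one dot), -14 deg (two dots) and -43 deg (three dots) counted counterclockwise from its x axis. It lies on the other side of the rack from the tray.
- selector_grip (a point): point on the knob's upright axis, 77 mm above the bench, half-way up the part of the bar to grip; x points along the bar to the pointer nose. Black knob: round skirt of 64 mm diameter, top 59 mm above the bench, and on it a bar 16 mm wide, reaching up to 90 mm above the bench and from 32 mm behind the axis to 24 mm ahead of it, then a low pointer nose (to 41 mm ahead, up to 71 mm above the bench) with a white line.
- selector (a joint): angle of the knob, rad, growing clockwise seen from above; it clicks into detents at 0 (off, the start), 0.5 (one dot), 1.0 (two dots) and 1.5 (three dots, near its end stop), turns with less than 0.2 N m and snaps into the nearest detent when let go.
- tin: Bystander, to be left alone: tin, 66 mm diameter, 100 mm tall; origin under its centre.
- coupling: Bystander, to be left alone: grey pipe coupling standing on end, 64 mm diameter, 75 mm tall; origin under its centre.
- elbow: Bystander, to be left alone: grey pipe elbow lying flat, about 90 by 90 mm, 42 mm tall; origin at bench height under the middle.
Things that resemble listed ones, but are neither listed nor needed, are in the scene too. What is shaped like the carton_1 but blue is not meant.

How it is judged:
By the outcome, as a careful person would: the job done as asked, in the order asked, and still so for the second after the job is handed in, with the robot touching nothing.
It also fails if it takes over 67 s, if anything falls off the work surface, if the arm or the gripper's body presses on something with over 40 N, if the wrist force passes 120 N, or if a joint passes its speed limit or range.

### The arm

A 7-joint arm with a two-finger parallel gripper is mounted at the origin on the work surface. World frame = base frame: x ahead of the robot, y to its left, z up, the work surface at z = 0. Lengths are in m, angles in degrees, forces in N, time in s.
With the tool pointing down it reaches from about 0.425 to 0.925 m from the base axis. Payload 6.8 kg.
Tool frame: the origin (TCP) lies between the finger pads; the fingertips stand 14 mm ahead of it and the grasp point (between the pads) lies 5 mm behind it (bot.nose_length is the distance from the TCP to the fingertips, in m); y points along the fingers, x is the direction in which the jaws open and shut, and the axes are right-handed (so a half turn about y gives the same grasp; the last joint's range is limited). The gripper opens to 85 mm and grips with 20 to 120 N. Pads are 22 mm wide; open, the fingers measure 114 mm over their backs; the gripper's body (76 mm by 85 mm) begins 54 mm behind the grasp point. The pads swing forward as they close: fully open they stand 13 mm farther back than shut.
Start: joints at [-81.538, 27.33, 1.283, 89.118, -0.659, 63.558, -4.761], TCP at [0.171, 0.653, 0.245] pointing down, gripper open.
Joint ranges: [-169.35, 169.35], [-19.33, 120.38], [-80.79, 83.38], [13.8, 139.57], [-78.32, 258.32], [9.67, 109.79], [-169.56, 169.56]. Speed limits (degrees/s): [136.94, 136.94, 180, 180, 180, 180, 180].

### API

Orientations are given as [roll, pitch, yaw] about the fixed x, y, z axes, in that order (R = Rz(yaw) Ry(pitch) Rx(roll)).
In Python, from bench import bot, viewer, models gives the robot as it stands. The module is installed in compiled form; this text tells all that it offers.
- The arm moves only by the tool carry_out, never from a script. Its argument "motion" is a list of rows, each a list of 4 numbers: the shift along the tool's x, y, z in m, then the turn about the tool's y in rad. In form: [[dx, dy, dz, yaw], ...]. A call has 1 to 10 rows; each row is the pose to reach, as a shift and turn from the pose measured when the call began, along the tool's axes at that moment; what a row does not reach only later rows make up. A row lasts 1/10 s, in which the tool goes at most 50 mm and 8.59 degrees, less where a joint would pass 70% of its speed; a pose out of reach is approached as far as the arm can. A call with a gripper value outside its range is refused whole. "gripper" is the finger opening in m, from 0 to 0.0854, set as the call begins (left out, the last holds). The fingers move at their own pace and stop on an object; "squeeze" is the grip in N (left out, the last holds). Time passes only in rows, so rows that repeat a pose let the fingers close. It gives the time, the measured TCP pose, the force and the opening at its end, in the units of the state.
- bot.sense(): the state, without advancing time (a new reading comes with each control period).
- viewer.get_image(name): name is "scene" or "top" or "wrist"; returns a dict with "frame" (400x640x3 uint8, red, green, blue), "range_z" (400x640 float32, m along the optical axis (not along the pixel's ray), 0 where there is no reading), "camera_matrix" (3x3 intrinsics, pixels), "world_from_camera" (4x4, takes a point from camera to world coordinates). Camera axes: x right, y down, z forward; pixel columns grow to the right and rows downward; lengths in m; the calibration is good to about 2 mm. A picture is of the moment at which its call begins.
- bot.sign_off(): hands the job in, once; it reports no verdict.
Trained networks look in the newest picture that a camera, given by its name, has taken for a name from the list of things; names that differ only in an ending like _2 or _b are one class to them, and where a whole thing is asked for, a point or a joint stands for the part that bears it (a point fixed in the world has none). Each returns a list of dicts, best first, with "p" (0 to 1); they miss things now and then, are a little off and sometimes report something else, mostly with a low value. They report only what shows in the picture. A call takes as long as a camera call. They do not tell look-alikes from the thing itself.
- models.trace(camera, name): "region" (400x640 bool, what is visible of it) and "rect" ([left, top, right, bottom] in pixels, round what is visible of it).
- models.tip_of(camera, name): "location" ([row, column] in pixels: a listed point, or the origin of a listed thing).
The state is a dict: "clock": time; "qpos": joint angles; "joint_vel": joint speeds; "joint_torque": joint torques, N m; "tcp_pos": TCP position; "orientation": TCP orientation; "force": force on the tool from outside, world axes, zero at the start; "torque": the same for the moment, N m; "grip_width": finger opening in m.
Only numpy, scipy, OpenCV 4.12 (cv2) and the standard library are available. Lean on these libraries where they do the work, as an engineer would, in place of code of your own. Each camera call takes 0.05 s, during which the arm holds its last target.

## Working session

There is one attempt and no reset: what is moved stays moved. The work goes in short steps, Python scripts to look and compute and a tool call to move; the robot and the scene stay as the last step left them, time stands still between calls to the robot, and variables do not carry over. Pictures are saved under pics/ and viewed, and the job is handed in when it is done.

Besides the shell and the picture viewer there is one more tool, called in YAML: its name, and indented under it one key for each argument. carry_out: Moves the arm, as the interface text tells. Its arguments: {"type":"object","properties":{"motion":{"type":"array"},"gripper":{"type":"number"},"squeeze":{"type":"number"}},"required":["motion"]}

```bash
mkdir -p pics
python3 - <<'E'
from bench import bot, viewer, models
import cv2, numpy as np
print(bot.sense())
for n in ["scene","top"]:
    d=viewer.get_image(n); cv2.imwrite(f"pics/{n}0.png",d["frame"][:,:,::-1])
    print(n,d["camera_matrix"].round(1).tolist(),d["world_from_camera"].round(3).tolist())
    for t in ["rack","carton_1","tray","selector_base","selector_grip","carton_1_mid","tin","coupling","elbow"]:
        r=models.trace(n,t); q=models.tip_of(n,t)
        print(t,[(round(x["p"],2),[int(v) for v in x["rect"]]) for x in r],[(round(x["p"],2),[int(v) for v in x["location"]]) for x in q])
print(bot.sense()["clock"])
E
```

```text
{'clock': 0.0, 'qpos': array([-81.53876594,  27.37529143,   1.27929401,  89.17950454,
        -0.66065561,  63.55829787,  -4.76071787]), 'joint_vel': array([ 0.0430273 , -0.06761942,  0.07578775,  0.01142932, -0.02033665,
        0.02036366, -0.1276471 ]), 'joint_torque': array([-4.50796433e-04, -5.96455586e+01,  1.60763439e+00, -2.81189060e+01,
        1.24753907e-02,  9.52688337e-03,  3.06580012e-05]), 'tcp_pos': array([0.17062421, 0.65247837, 0.24432257]), 'orientation': array([-90.00599259,   0.10562063,  75.34669151]), 'force': array([-0.03815003,  0.18465103,  0.55221213]), 'torque': array([ 0.01836618,  0.02037717, -0.0771295 ]), 'grip_width': 0.0854616158498059}
scene [[451.4, 0.0, 321.8], [0.0, 451.4, 198.2], [0.0, 0.0, 1.0]] [[0.171, 0.834, -0.525, 1.075], [0.985, -0.141, 0.096, -0.106], [0.006, -0.533, -0.846, 0.881], [0.0, 0.0, 0.0, 1.0]]
rack [(0.69, [242, 175, 419, 260])] [(0.6, [217, 329])]
carton_1 [(0.95, [398, 236, 464, 308]), (0.94, [262, 108, 310, 172]), (0.9, [308, 166, 348, 233]), (0.71, [368, 162, 416, 226])] [(0.8, [201, 388]), (0.79, [150, 288]), (0.62, [218,
[... 1106 characters left out ...]
198, 271]), (0.67, [202, 369]), (0.57, [138, 261])]
tray [(0.94, [414, 219, 465, 287])] [(0.9, [254, 438])]
selector_base [(0.56, [172, 200, 234, 256]), (0.22, [191, 150, 221, 183])] [(0.58, [228, 206])]
selector_grip [(0.65, [189, 217, 215, 238])] [(0.88, [226, 197])]
carton_1_mid [(0.96, [246, 108, 276, 157]), (0.67, [305, 174, 331, 225]), (0.63, [259, 172, 282, 221]), (0.6, [319, 245, 363, 291])] [(0.91, [193, 269]), (0.76, [134, 264]), (0.5, [147, 310])]
tin [(0.75, [191, 151, 221, 180]), (0.36, [257, 171, 283, 215])] [(0.85, [170, 209])]
coupling [(0.86, [297, 129, 324, 161]), (0.49, [307, 174, 332, 224])] [(0.66, [147, 309])]
elbow [(0.7, [409, 162, 452, 188])] [(0.63, [174, 428])]
1.9
```

View pics/scene0.png

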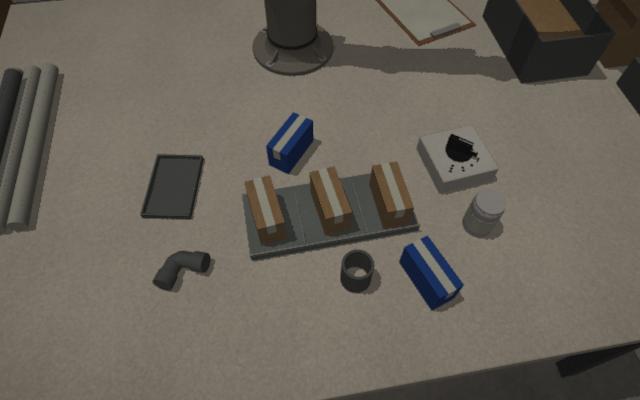

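View pics/top0.png

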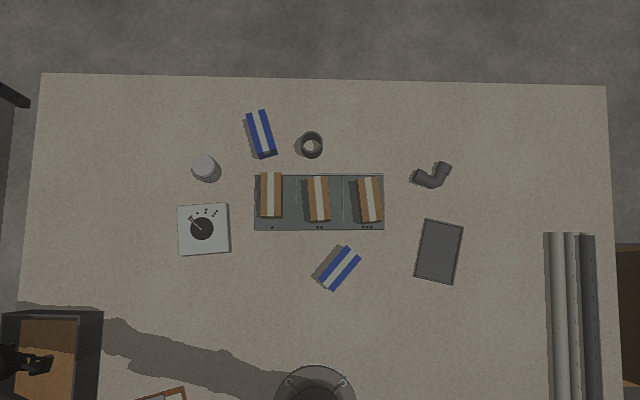

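```bash
cat > h.py <<'E'
from bench import bot, viewer, models
import cv2, numpy as np
def cloud(d):
    K=d["camera_matrix"];T=d["world_from_camera"];z=d["range_z"]
    v,u=np.mgrid[0:z.shape[0],0:z.shape[1]]
    P=np.stack([(u-K[0,2])/K[0,0]*z,(v-K[1,2])/K[1,1]*z,z],-1)@T[:3,:3].T+T[:3,3]
    P[z==0]=np.nan
    return P
def ray(d,u,v,h):
    K=d["camera_matrix"];T=d["world_from_camera"]
    r=T[:3,:3]@np.array([(u-K[0,2])/K[0,0],(v-K[1,2])/K[1,1],1]);o=T[:3,3]
    return o+r*(h-o[2])/r[2]
def rects(P,lo,hi,minpix=60,box=None):
    m=(P[...,2]>lo)&(P[...,2]<hi)
    if box: m&=(P[...,0]>box[0])&(P[...,0]<box[1])&(P[...,1]>box[2])&(P[...,1]<box[3])
    n,l,s,c=cv2.connectedComponentsWithStats(m.astype(np.uint8),connectivity=4)
    for i in range(1,n):
        if s[i,4]<minpix: continue
        q=P[l==i]; (cx,cy),(w,h),a=cv2.minAreaRect((q[:,:2]*1000).astype(np.float32))
        if w<h: w,h,a=h,w,a+90
        a=(a+90)%180-90
        print(f"c=({cx:.0f},{cy:.0f}) {w:.0f}x{h:.0f} yaw {a:.1f} z {np.median(q[:,2]):.3f} n {s[i,4]} px {c[i].round(0)}, mean {q[:,:2].mean(0).round(3)}")
E
python3 - <<'E'
from h import *
for n in ["top","scene"]:
    d=viewer.get_image(n);P=cloud(d);np.savez(n+"0.npz",P=P,f=d["frame"],K=d["camera_matrix"],T=d["world_from_camera"])
    print(n,"bench z",np.nanmedian(P[170:240,330:350,2]) )
    for lo,hi in [(.085,.106),(.01,.03),(.04,.056),(.064,.083)]:
        print(lo); rects(P,lo,hi,25,(.2,.9,-.5,.5))
E
```

```text
top bench z 0.020578358036206
0.085
c=(654,318) 62x61 yaw -43.4 z 0.100 n 437 px [204. 166.], mean [0.653 0.317]
c=(581,133) 121x57 yaw 1.7 z 0.096 n 916 px [271. 194.], mean [0.58  0.132]
c=(573,1) 122x56 yaw 6.6 z 0.097 n 914 px [319. 198.], mean [0.572 0.001]
c=(573,-138) 121x57 yaw 7.8 z 0.096 n 924 px [370. 199.], mean [ 0.572 -0.137]
c=(483,320) 55x16 yaw 49.4 z 0.090 n 122 px [200. 228.], mean [0.483 0.32 ]
0.01
c=(757,28) 35x8 yaw -86.4 z 0.019 n 26 px [311. 139.], mean [0.757 0.028]
c=(705,150) 53x3 yaw -70.5 z 0.021 n 36 px [269. 155.], mean [0.706 0.149]
c=(573,-1) 374x159 yaw -88.7 z 0.021 n 4163 px [318. 204.], mean [0.565 0.003]
c=(626,-331) 41x12 yaw -83.7 z 0.026 n 34 px [434. 186.], mean [ 0.625 -0.329]
c=(440,-343) 170x111 yaw -11.5 z 0.017 n 408 px [440. 251.], mean [ 0.44  -0.344]
0.04
c=(676,-353) 31x28 yaw 60.4 z 0.044 n 79 px [444. 167.], mean [ 0.677 -0.354]
c=(650,-288) 32x28 yaw 46.4 z 0.043 n 78 px [421. 175.], mean [ 0.651 -0.286]
c=(581,105) 84x1 yaw 2.1 z 0.051 n 30 px [282. 196.], mean [0.58  0.105]
c=(486,323) 142x141 yaw -84.1 z 0.051 n 2014 px [203. 
[... 2323 characters left out ...]
=(755,20) 58x20 yaw 69.3 z 0.048 n 91 px [354. 281.], mean [0.758 0.018]
0.064
c=(385,-58) 125x58 yaw -39.3 z 0.073 n 1069 px [289. 135.], mean [ 0.389 -0.059]
c=(492,324) 72x13 yaw 54.7 z 0.072 n 174 px [461. 147.], mean [0.492 0.322]
c=(591,111) 132x51 yaw 26.5 z 0.073 n 242 px [388. 204.], mean [0.612 0.121]
c=(589,-18) 127x49 yaw 32.4 z 0.074 n 181 px [329. 212.], mean [ 0.61  -0.005]
c=(668,308) 66x32 yaw 47.3 z 0.073 n 182 px [481. 217.], mean [0.673 0.303]
c=(633,-128) 56x5 yaw -83.1 z 0.075 n 124 px [271. 230.], mean [ 0.633 -0.128]
c=(761,171) 122x58 yaw 18.1 z 0.074 n 1794 px [433. 267.], mean [0.764 0.17 ]
c=(734,27) 63x62 yaw -12.9 z 0.073 n 360 px [357. 265.], mean [0.735 0.027]
```

```bash
cat >> h.py <<'E'
def to(x,y,z,yaw):
    s=bot.sense();p=np.array(s["tcp_pos"]);r,pi,yw=s["orientation"]
    from scipy.spatial.transform import Rotation as R
    M=R.from_euler("xyz",[r,pi,yw],degrees=True).as_matrix()
    d=M.T@(np.array([x,y,z])-p)
    xa=M[:,0];cur=np.degrees(np.arctan2(xa[1],xa[0]))
    dy=(yaw-cur+180)%360-180
    print("t",s["clock"],"pos",p.round(4),"ori",np.round([r,pi,yw],2),"F",np.round(s["force"],2),"w",round(s["grip_width"],4),"q7",round(s["qpos"][6],1))
    print("move",d.round(4),"turn",round(-np.radians(dy),4))
E
python3 -c "
from h import *
to(.581,.133,.2,92)"
```

```text
t 2.0 pos [0.1708 0.6531 0.2453] ori [-90.    -0.    75.34] F [-0.33 -0.87 -0.16] w 0.0854 q7 -4.8
move [-0.3993  0.0453 -0.5285] turn -0.2907
```

Candidates for "carton" (top view): brown at (271,194), (319,198) and (370,199) on the rack are meant. Blue at (260,131) and (339,268) on the bench are decoys. Checking a close crop.

Run:
```python
import numpy as np,cv2
f=np.load("top0.npz")["f"][150:275,170:395,::-1]
cv2.imwrite("pics/crop1.png",cv2.resize(f,None,fx=3.5,fy=3.5,interpolation=cv2.INTER_CUBIC))
```

```text
(no output)
```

View pics/crop1.png

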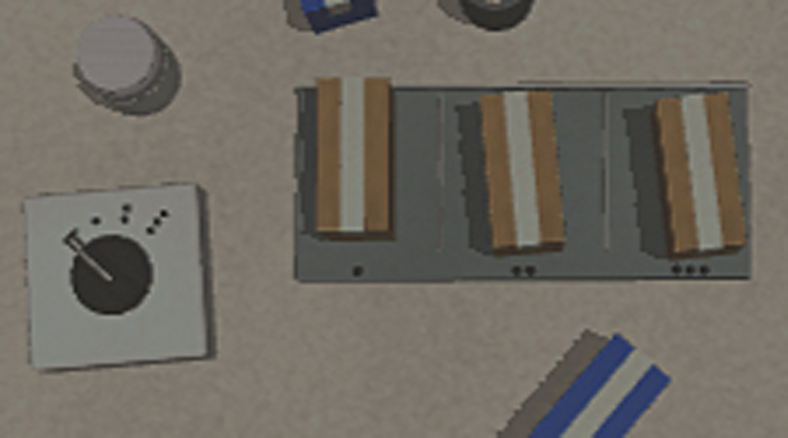

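carry_out:
  motion:
    - [-0.4,0.045,-0.5285,-0.29]
    - [-0.4,0.045,-0.5285,-0.29]
    - [-0.4,0.045,-0.5285,-0.29]
    - [-0.4,0.045,-0.5285,-0.29]
    - [-0.4,0.045,-0.5285,-0.29]
    - [-0.4,0.045,-0.5285,-0.29]
    - [-0.4,0.045,-0.5285,-0.29]
    - [-0.4,0.045,-0.5285,-0.29]
    - [-0.4,0.045,-0.5285,-0.29]
    - [-0.4,0.045,-0.5285,-0.29]
  gripper: 0.085
  squeeze: 45

```text
clock: 3.0
tcp_pos: [0.4805, 0.2595, 0.2117]
orientation: [-90.0, -0.0, 92.0]
force: [1.3, 0.5, -0.3]
grip_width: 0.0851
```

```bash
python3 -c "
from h import *
to(.581,.133,.2,92)"
```

```text
t 3.0 pos [0.4805 0.2595 0.2117] ori [-9.004e+01 -4.000e-02  9.197e+01] F [ 1.26  0.49 -0.26] w 0.0851 q7 59.7
move [-0.1299  0.0117 -0.096 ] turn -0.0006
```

The crop shows three brown cartons above one, two and three dots (crop x≈357, 522 and 690). The selector's pointer is at the off dash, and both blue boxes are off the rack. I'm going on above carton 1.

carry_out:
  motion:
    - [-0.13,0.012,-0.096,0]
    - [-0.13,0.012,-0.096,0]
    - [-0.13,0.012,-0.096,0]
    - [-0.13,0.012,-0.096,0]
    - [-0.13,0.012,-0.096,0]
    - [-0.13,0.012,-0.096,0]

```text
clock: 3.6
tcp_pos: [0.5804, 0.134, 0.1996]
orientation: [-90.0, -0.1, 92.0]
force: [0.4, -0.5, -0.2]
grip_width: 0.0851
```

Run:
```python
from h import *
to(.581,.133,.055,92)
d=viewer.get_image("wrist");cv2.imwrite("pics/w1.png",d["frame"][:,:,::-1])
rects(cloud(d),.085,.106,100,(.3,.9,-.3,.4))
to(.581,.133,.055,92)
```

```text
t 3.6 pos [0.5804 0.134  0.1996] ori [-9.000e+01 -8.000e-02  9.201e+01] F [ 0.36 -0.53 -0.21] w 0.0851 q7 77.7
move [-0.0012  0.1446 -0.0006] turn 0.0001
c=(482,322) 56x17 yaw 49.9 z 0.089 n 1635 px [559.  88.], mean [0.482 0.32 ]
c=(577,-112) 129x49 yaw -13.6 z 0.094 n 5822 px [ 22. 190.], mean [ 0.58  -0.118]
c=(572,4) 121x57 yaw 6.5 z 0.095 n 9899 px [166. 180.], mean [0.568 0.005]
c=(580,135) 122x56 yaw 1.9 z 0.095 n 8870 px [320. 195.], mean [0.576 0.135]
c=(644,320) 64x45 yaw -84.8 z 0.099 n 2840 px [517. 274.], mean [0.642 0.316]
t 3.65 pos [0.5801 0.1348 0.1996] ori [-9.00e+01 -9.00e-02  9.21e+01] F [0.08 0.37 0.75] w 0.0851 q7 77.7
move [-0.0021  0.1446 -0.0008] turn 0.0017
```

View pics/w1.png

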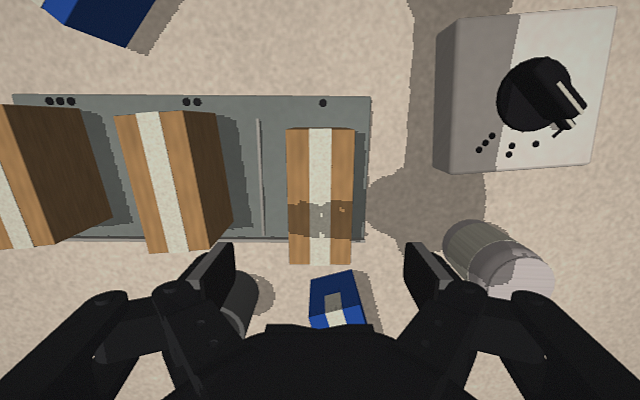

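The wrist view shows carton 1 (320,195) between the open fingers, with clearance on both sides. Descending and closing.

carry_out:
  motion:
    - [0,0.05,0,0]
    - [0,0.1,0,0]
    - [0,0.13,0,0]
    - [0,0.145,0,0]
    - [0,0.145,0,0]
    - [0,0.145,0,0]

```text
clock: 4.25
tcp_pos: [0.5808, 0.1362, 0.056]
orientation: [-90.1, -0.1, 92.2]
force: [0.1, -0.4, 0.1]
grip_width: 0.0852
```

carry_out:
  motion:
    - [0,0,0,0]
    - [0,0,0,0]
    - [0,0,0,0]
    - [0,0,0,0]
    - [0,0,0,0]
    - [0,0,0,0]
  gripper: 0.04
  squeeze: 45

```text
clock: 4.85
tcp_pos: [0.5823, 0.1364, 0.0581]
orientation: [-90.3, -0.2, 92.2]
force: [-1.2, -0.3, 7.1]
grip_width: 0.0559
```

carry_out:
  motion:
    - [0,-0.01,0,0]
    - [0,-0.02,0,0]
    - [0,-0.03,0,0]
    - [0,-0.03,0,0]
    - [0,-0.03,0,0]
    - [0,-0.03,0,0]
    - [0,-0.03,0,0]

```text
clock: 5.55
tcp_pos: [0.5817, 0.1362, 0.0875]
orientation: [-90.2, -0.2, 92.2]
force: [0.5, -0.2, -4.0]
grip_width: 0.056
```

Run:
```python
from h import *
for i in range(6):
    s=bot.sense(); print(s["clock"],s["force"].round(2),s["torque"].round(2),s["grip_width"].round(4),s["tcp_pos"].round(4))
    d=viewer.get_image("scene")
cv2.imwrite("pics/l1.png",d["frame"][:,:,::-1])
```

```text
Traceback (most recent call last):
AttributeError: 'float' object has no attribute 'round'
```

Run:
```python
from h import *
for i in range(7):
    s=bot.sense(); print(s["clock"],s["force"].round(2),s["torque"].round(2),s["tcp_pos"].round(4))
    if i<6: d=viewer.get_image("scene")
cv2.imwrite("pics/l1.png",d["frame"][100:330,220:520,::-1])
```

```text
5.55 [ 0.47 -0.17 -3.99] [ 0.02  0.   -0.  ] [0.5817 0.1362 0.0875]
5.6 [-0.43  0.16 -3.99] [-0.02 -0.02  0.02] [0.5817 0.1362 0.0875]
5.65 [-0.13  0.05 -4.25] [-0.02  0.03  0.  ] [0.5818 0.1362 0.0876]
5.7 [ 0.14  0.57 -3.98] [-0.05  0.02  0.06] [0.5819 0.1362 0.0876]
5.75 [ 0.08 -0.45 -4.03] [-0.02 -0.03  0.03] [0.582  0.1362 0.0877]
5.8 [ 0.11  0.87 -3.22] [-0.04 -0.04  0.02] [0.5821 0.1362 0.0878]
5.85 [-0.07 -0.36 -4.38] [-0.05 -0.02 -0.03] [0.5821 0.1362 0.0879]
```

View pics/l1.png

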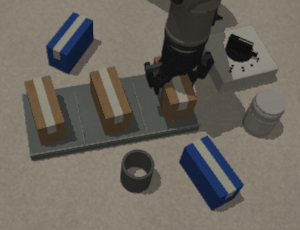

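Carton 1 reads about 4.0 N, so it is the half full one. I'm lowering it back.

carry_out:
  motion:
    - [0,0.01,0,0]
    - [0,0.02,0,0]
    - [0,0.026,0,0]
    - [0,0.0295,0,0]
    - [0,0.0295,0,0]
    - [0,0.0295,0,0]

```text
clock: 6.45
tcp_pos: [0.5823, 0.1362, 0.0581]
orientation: [-90.3, -0.2, 92.1]
force: [-0.2, 0.3, -3.5]
grip_width: 0.0553
```

carry_out:
  motion:
    - [0,0,0,0]
    - [0,0,0,0]
    - [0,0,0,0]
    - [0,0,0,0]
  gripper: 0.085

```text
clock: 6.85
tcp_pos: [0.5826, 0.1364, 0.0584]
orientation: [-90.3, -0.2, 92.1]
force: [-0.6, 1.1, 0.1]
grip_width: 0.0852
```

carry_out:
  motion:
    - [0,-0.03,0,0]
    - [0,-0.08,0,0]
    - [0,-0.12,0,0]
    - [0,-0.12,0,0]
    - [0,-0.12,0,0]

```text
clock: 7.35
tcp_pos: [0.5825, 0.1362, 0.1795]
orientation: [-90.5, -0.2, 92.2]
force: [-0.4, 0.2, -0.5]
grip_width: 0.0846
```

Run:
```python
from h import *
d=viewer.get_image("wrist");cv2.imwrite("pics/w2.png",d["frame"][:,:,::-1])
rects(cloud(d),.085,.106,100,(.3,.9,-.3,.25))
to(.572,.003,.175,96.6)
```

```text
c=(572,4) 121x58 yaw 6.5 z 0.095 n 11944 px [148. 181.], mean [0.567 0.006]
c=(580,137) 121x56 yaw 2.1 z 0.095 n 10501 px [319. 197.], mean [0.575 0.137]
c=(591,-105) 86x24 yaw -8.9 z 0.094 n 2220 px [ 13. 216.], mean [ 0.599 -0.107]
t 7.4 pos [0.5815 0.1359 0.1781] ori [-90.3   -0.2   92.16] F [-0.54 -0.24 -0.18] w 0.085 q7 78.1
move [-0.1325  0.0025  0.0145] turn -0.0776
```

carry_out:
  motion:
    - [-0.045,0,0.005,-0.03]
    - [-0.09,0,0.01,-0.06]
    - [-0.1325,0.0025,0.0145,-0.0775]
    - [-0.1325,0.0025,0.0145,-0.0775]
    - [-0.1325,0.0025,0.0145,-0.0775]
    - [-0.1325,0.0025,0.0145,-0.0775]

```text
clock: 8.0
tcp_pos: [0.5715, 0.0044, 0.1739]
orientation: [-90.2, -0.2, 96.7]
force: [0.4, 0.2, 0.4]
grip_width: 0.085
```

Run:
```python
from h import *
d=viewer.get_image("wrist");cv2.imwrite("pics/w3.png",d["frame"][:,:,::-1])
rects(cloud(d),.085,.106,100,(.3,.9,-.3,.25))
to(.572,.003,.056,96.6)
```

```text
c=(573,-135) 122x58 yaw 7.6 z 0.095 n 12576 px [136. 183.], mean [ 0.568 -0.133]
c=(572,4) 121x56 yaw 6.6 z 0.095 n 10925 px [317. 203.], mean [0.567 0.003]
c=(575,136) 112x58 yaw 1.8 z 0.095 n 9071 px [486. 220.], mean [0.566 0.135]
t 8.05 pos [0.5717 0.0048 0.1742] ori [-90.23  -0.21  96.73] F [0.31 0.8  0.25] w 0.0851 q7 95.4
move [-0.0023  0.1182  0.0004] turn 0.0023
```

View pics/w3.png

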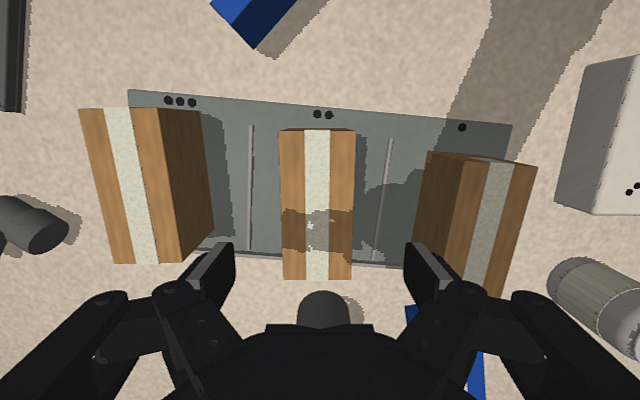

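Carton 2 (317,203) is centred between the fingers and carton 1 is standing back in its slot. Descending.

carry_out:
  motion:
    - [0,0.045,0,0]
    - [0,0.085,0,0]
    - [-0.001,0.11,0,0]
    - [-0.001,0.118,0,0]
    - [-0.001,0.118,0,0]
    - [-0.001,0.118,0,0]

```text
clock: 8.65
tcp_pos: [0.5732, 0.005, 0.0573]
orientation: [-90.3, -0.2, 96.8]
force: [0.4, 0.0, 1.0]
grip_width: 0.085
```

carry_out:
  motion:
    - [0,0,0,0]
    - [0,0,0,0]
    - [0,0,0,0]
    - [0,0,0,0]
    - [0,0,0,0]
    - [0,0,0,0]
  gripper: 0.04
  squeeze: 45

```text
clock: 9.25
tcp_pos: [0.5747, 0.0045, 0.0591]
orientation: [-90.5, -0.2, 96.8]
force: [-0.5, -1.0, 6.4]
grip_width: 0.0554
```

carry_out:
  motion:
    - [0,-0.01,0,0]
    - [0,-0.02,0,0]
    - [0,-0.03,0,0]
    - [0,-0.03,0,0]
    - [0,-0.03,0,0]
    - [0,-0.03,0,0]
    - [0,-0.03,0,0]

```text
clock: 9.95
tcp_pos: [0.574, 0.0044, 0.0885]
orientation: [-90.5, -0.2, 96.8]
force: [0.3, 0.2, -6.9]
grip_width: 0.0556
```

Run:
```python
from h import *
for i in range(6):
    s=bot.sense(); print(s["clock"],s["force"].round(2),s["torque"].round(2),s["tcp_pos"].round(4))
    if i<5: d=viewer.get_image("scene")
cv2.imwrite("pics/l2.png",d["frame"][100:330,220:520,::-1])
```

```text
9.95 [ 0.27  0.21 -6.92] [ 0.03 -0.03  0.02] [0.574  0.0044 0.0885]
10.0 [-0.3  -0.65 -7.54] [-0.04 -0.01 -0.04] [0.574  0.0043 0.0885]
10.05 [ 0.19 -0.02 -7.24] [0.01 0.   0.04] [0.5742 0.0044 0.0886]
10.1 [ 1.08 -0.31 -6.5 ] [-0.03  0.01 -0.04] [0.5742 0.0044 0.0887]
10.15 [-0.38 -0.57 -7.36] [-0.    0.01 -0.02] [0.5743 0.0044 0.0888]
10.2 [-0.36 -0.53 -7.23] [0.03 0.03 0.01] [0.5743 0.0044 0.0889]
```

Carton 2 reads about 7.1 N, so it is the full one, and carton 3 must be the nearly empty one. Lifting clear, then to the tray.

carry_out:
  motion:
    - [0,-0.03,0,0]
    - [0,-0.06,0,0]
    - [0,-0.09,0,0]
    - [0,-0.105,0,0]
    - [0,-0.105,0,0]

```text
clock: 10.7
tcp_pos: [0.5751, 0.0039, 0.1963]
orientation: [-90.8, -0.2, 96.8]
force: [2.2, 0.4, -7.4]
grip_width: 0.0555
```

Run:
```python
from h import *
to(.442,-.343,.19,78.5)
```

```text
t 10.7 pos [0.5751 0.0039 0.1963] ori [-90.8   -0.19  96.75] F [ 2.22  0.37 -7.41] w 0.0555 q7 95.3
move [-0.3288  0.0028  0.173 ] turn 0.3186
```

carry_out:
  motion:
    - [-0.02,0,0.01,0.02]
    - [-0.055,0,0.03,0.05]
    - [-0.095,0,0.05,0.09]
    - [-0.135,0,0.071,0.13]
    - [-0.175,0,0.092,0.17]
    - [-0.215,0,0.113,0.21]
    - [-0.255,0.001,0.134,0.25]
    - [-0.29,0.002,0.153,0.285]
    - [-0.316,0.003,0.166,0.306]
    - [-0.329,0.003,0.173,0.3185]

```text
clock: 11.7
tcp_pos: [0.4388, -0.3462, 0.1884]
orientation: [-90.5, -0.4, 78.2]
force: [0.4, 0.0, -8.0]
grip_width: 0.0554
```

carry_out:
  motion:
    - [0,0,0,0]
    - [0,0,0,0]
    - [0,0,0,0]

```text
clock: 12.0
tcp_pos: [0.4396, -0.3442, 0.1878]
orientation: [-90.5, -0.5, 78.3]
force: [0.8, 0.7, -7.0]
grip_width: 0.0558
```

Run:
```python
from h import *
for n in ["wrist","scene"]:
    d=viewer.get_image(n);cv2.imwrite(f"pics/t_{n}.png",d["frame"][:,:,::-1])
    P=cloud(d); rects(P,.18,.26,50,(.3,.7,-.5,-.2)); rects(P,.008,.022,50,(.3,.6,-.5,-.2))
to(.442,-.343,.05,78.5)
```

```text
c=(415,-339) 132x76 yaw 78.3 z 0.224 n 60697 px [319. 275.], mean [ 0.42 -0.34]
c=(369,-327) 110x28 yaw 77.7 z 0.015 n 872 px [322. 106.], mean [ 0.363 -0.324]
c=(447,-348) 112x110 yaw 41.0 z 0.223 n 2313 px [140. 133.], mean [ 0.465 -0.346]
c=(441,-343) 173x112 yaw -11.5 z 0.013 n 559 px [173. 190.], mean [ 0.454 -0.34 ]
t 12.1 pos [ 0.4398 -0.3444  0.1881] ori [-90.53  -0.43  78.35] F [ 1.16  0.84 -7.88] w 0.0555 q7 120.5
move [ 0.0008  0.1382 -0.0006] turn -0.0026
```

View pics/t_wrist.png

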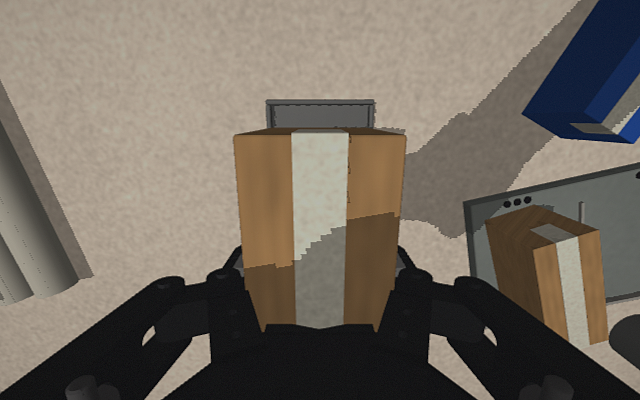

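View pics/t_scene.png

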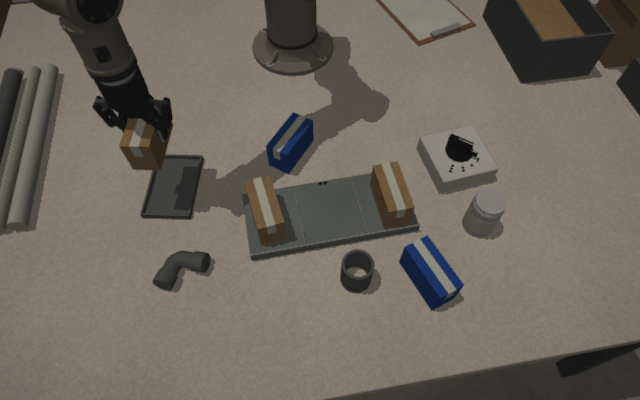

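The carton hangs level over the tray (scene: carton 145,145; tray 173,188). Lowering.

carry_out:
  motion:
    - [0.001,0.03,0,0]
    - [0.001,0.065,0,0]
    - [0.001,0.095,0,0]
    - [0.001,0.118,0,0]
    - [0.001,0.13,0,0]
    - [0.001,0.137,0,0]
    - [0.001,0.14,0,0]
    - [0.001,0.142,0,0]
    - [0.001,0.142,0,0]

```text
clock: 13.0
tcp_pos: [0.4421, -0.343, 0.0469]
orientation: [-90.6, -0.4, 78.4]
force: [-0.8, 0.3, -6.4]
grip_width: 0.0554
```

Run:
```python
from h import *
to(.442,-.343,.044,78.5)
```

```text
t 13.0 pos [ 0.4421 -0.343   0.0469] ori [-90.61  -0.4   78.36] F [-0.83  0.33 -6.4 ] w 0.0554 q7 126.0
move [0.     0.0029 0.0001] turn -0.0025
```

carry_out:
  motion:
    - [0,0.002,0,0]
    - [0,0.003,0,0]
    - [0,0.004,0,0]
    - [0,0.004,0,0]

```text
clock: 13.4
tcp_pos: [0.4427, -0.3433, 0.0442]
orientation: [-90.7, -0.4, 78.4]
force: [-2.3, 1.9, 5.8]
grip_width: 0.0554
```

Contact: the force is now up at +5.8 N, so the carton is standing on the tray floor. Releasing and retreating.

carry_out:
  motion:
    - [0,0,0,0]
    - [0,0,0,0]
    - [0,0,0,0]
    - [0,0,0,0]
  gripper: 0.085

```text
clock: 13.8
tcp_pos: [0.4429, -0.3435, 0.0444]
orientation: [-90.7, -0.4, 78.3]
force: [-0.1, 0.0, -0.6]
grip_width: 0.0852
```

carry_out:
  motion:
    - [0,-0.02,0,0]
    - [0,-0.06,0,0]
    - [0,-0.11,0,0]
    - [0,-0.155,0,0]
    - [0,-0.17,0,0]
    - [0,-0.17,0,0]

```text
clock: 14.4
tcp_pos: [0.4419, -0.3454, 0.2173]
orientation: [-91.0, -0.3, 78.3]
force: [0.3, 0.4, -1.0]
grip_width: 0.0848
```

Run:
```python
from h import *
d=viewer.get_image("scene");cv2.imwrite(f"pics/t2.png",d["frame"][:,:,::-1])
P=cloud(d); rects(P,.065,.09,50,(.3,.7,-.5,-.2)); rects(P,.085,.106,50,(.3,.7,-.25,.25))
to(.573,-.136,.21,97.7)
to(.486,.323,.21,140)
```

```text
c=(442,-343) 124x58 yaw -12.0 z 0.079 n 1332 px [164. 170.], mean [ 0.447 -0.342]
c=(580,135) 123x57 yaw 2.1 z 0.093 n 1356 px [393. 188.], mean [0.585 0.134]
c=(574,-137) 123x56 yaw 8.0 z 0.094 n 1409 px [263. 203.], mean [ 0.578 -0.136]
t 14.45 pos [ 0.441  -0.3444  0.2152] ori [-90.85  -0.37  78.36] F [-0.17 -0.35 -0.26] w 0.0848 q7 119.8
move [ 0.2307  0.008  -0.0871] turn -0.3376
t 14.45 pos [ 0.441  -0.3444  0.2152] ori [-90.85  -0.37  78.36] F [-0.17 -0.35 -0.26] w 0.0848 q7 119.8
move [0.6627 0.0081 0.0908] turn -1.0759
```

View pics/t2.png

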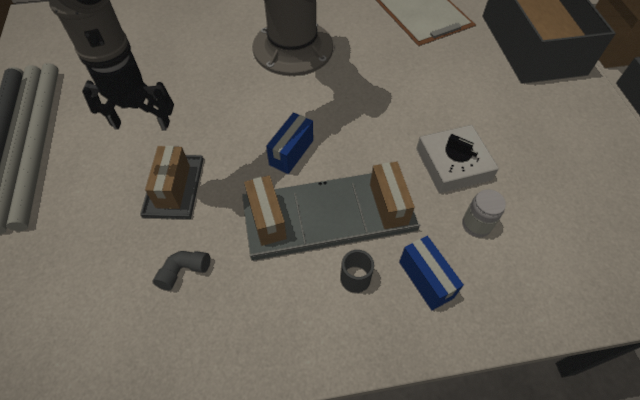

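The full carton stands in the tray at (442,-343) mm, yaw -12, as measured in the scene view. Next is the knob: slot 3 means three dots, 1.5 rad clockwise. Moving through a waypoint.

Run:
```python
from h import *
to(.56,0,.21,110)
```

```text
t 14.45 pos [ 0.441  -0.3444  0.2152] ori [-90.85  -0.37  78.36] F [-0.17 -0.35 -0.26] w 0.0848 q7 119.8
move [ 0.3613  0.0082 -0.0469] turn -0.5523
```

carry_out:
  motion:
    - [0.045,0,-0.006,-0.07]
    - [0.09,0,-0.012,-0.14]
    - [0.135,0,-0.018,-0.21]
    - [0.18,0,-0.024,-0.28]
    - [0.225,0,-0.03,-0.35]
    - [0.27,0,-0.036,-0.42]
    - [0.315,0,-0.042,-0.48]
    - [0.36,0.008,-0.047,-0.55]
  gripper: 0.05

```text
clock: 15.25
tcp_pos: [0.5598, 0.0005, 0.2089]
orientation: [-90.9, 0.1, 110.0]
force: [1.3, -0.6, 0.1]
grip_width: 0.0504
```

Run:
```python
from h import *
to(.486,.323,.2,139.5)
```

```text
t 15.25 pos [5.598e-01 5.000e-04 2.089e-01] ori [-9.0850e+01  1.0000e-01  1.1002e+02] F [ 1.33 -0.57  0.15] w 0.0504 q7 107.2
move [ 0.3283  0.009  -0.0409] turn -0.5146
```

carry_out:
  motion:
    - [0.045,0,-0.005,-0.07]
    - [0.09,0,-0.01,-0.14]
    - [0.135,0,-0.016,-0.21]
    - [0.18,0,-0.022,-0.28]
    - [0.225,0,-0.028,-0.35]
    - [0.27,0,-0.034,-0.42]
    - [0.315,0.005,-0.039,-0.49]
    - [0.328,0.009,-0.041,-0.515]
    - [0.328,0.009,-0.041,-0.515]
    - [0.328,0.009,-0.041,-0.515]

```text
clock: 16.25
tcp_pos: [0.4861, 0.3209, 0.1984]
orientation: [-90.5, 0.5, 139.4]
force: [0.9, -0.9, 0.7]
grip_width: 0.0497
```

Run:
```python
from h import *
d=viewer.get_image("wrist");cv2.imwrite(f"pics/k1.png",d["frame"][:,:,::-1])
P=cloud(d); rects(P,.082,.098,50,(.3,.6,.2,.5)); rects(P,.04,.0555,50,(.3,.65,.15,.5)); rects(P,.056,.065,50,(.3,.65,.15,.5))
to(.486,.323,.079,139.5)
```

```text
c=(481,322) 56x15 yaw 49.3 z 0.089 n 1112 px [325. 195.], mean [0.481 0.321]
c=(577,164) 121x13 yaw 7.6 z 0.048 n 884 px [146. 122.], mean [0.571 0.164]
c=(484,325) 139x139 yaw 6.3 z 0.049 n 15056 px [325. 182.], mean [0.479 0.32 ]
c=(631,303) 45x10 yaw -48.9 z 0.048 n 288 px [211. 259.], mean [0.629 0.304]
c=(578,164) 121x12 yaw 7.5 z 0.061 n 589 px [138. 122.], mean [0.572 0.164]
c=(498,312) 62x25 yaw 45.6 z 0.058 n 1061 px [307. 191.], mean [0.497 0.313]
c=(468,338) 60x23 yaw 52.3 z 0.058 n 1002 px [344. 191.], mean [0.469 0.337]
c=(631,302) 39x8 yaw -48.0 z 0.060 n 160 px [205. 264.], mean [0.629 0.303]
t 16.3 pos [0.4867 0.3203 0.199 ] ori [-90.55   0.54 139.33] F [ 0.58 -0.39  0.1 ] w 0.0502 q7 97.9
move [ 0.0034  0.1199 -0.0004] turn -0.0029
```

View pics/k1.png

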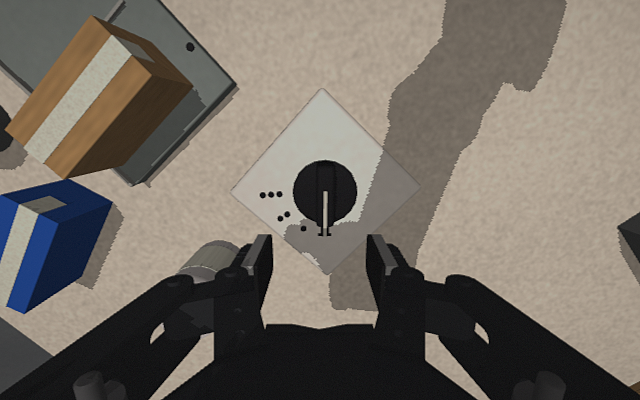

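Seen from the wrist, the bar (325,195) is between the fingers and the pointer is at the off dash. The three-dot mark is at (270,194), clockwise. Descending onto the bar.

```bash
python3 -c "
from h import *
to(.485,.324,.079,139.4)"
```

```text
t 16.3 pos [0.4867 0.3203 0.199 ] ori [-90.55   0.54 139.33] F [ 0.58 -0.39  0.1 ] w 0.0502 q7 97.9
move [ 0.0048  0.1199 -0.0006] turn -0.0012
```

carry_out:
  motion:
    - [0.003,0.035,0,0]
    - [0.005,0.07,0,0]
    - [0.005,0.1,0,0]
    - [0.005,0.116,0,0]
    - [0.005,0.12,0,0]
    - [0.005,0.12,0,0]
    - [0.005,0.12,0,0]

```text
clock: 17.0
tcp_pos: [0.4856, 0.3233, 0.08]
orientation: [-90.6, 0.6, 139.2]
force: [0.1, -0.2, 0.3]
grip_width: 0.05
```

carry_out:
  motion:
    - [0,0,0,0]
    - [0,0,0,0]
    - [0,0,0,0]
    - [0,0,0,0]
    - [0,0,0,0]
  gripper: 0.005
  squeeze: 40

```text
clock: 17.5
tcp_pos: [0.4846, 0.3253, 0.0816]
orientation: [-90.7, 0.5, 139.3]
force: [-5.5, 1.7, 8.5]
grip_width: 0.0151
```

```bash
python3 -c "
from h import *
to(.485,.324,.079,139.4); print(bot.sense()['torque'])"
```

```text
t 17.5 pos [0.4846 0.3253 0.0816] ori [-90.73   0.47 139.32] F [-5.5   1.68  8.53] w 0.0151 q7 96.3
move [-0.0012  0.0026  0.0007] turn -0.0013
[ 0.40510691  1.27039819 -0.02361624]
```

carry_out:
  motion:
    - [0,0,0,0.1]
    - [0,0,0,0.22]
    - [0,0,0,0.34]
    - [0,0,0,0.46]
    - [0,0,0,0.58]
    - [0,0,0,0.7]
    - [0,0,0,0.75]
    - [0,0,0,0.75]

```text
clock: 18.3
tcp_pos: [0.4844, 0.3251, 0.0816]
orientation: [-90.9, -0.1, 96.4]
force: [1.1, -0.8, -2.4]
grip_width: 0.0152
```

```bash
python3 -c "
from h import *
to(.485,.324,.08,139.3-86); print(bot.sense()['torque'])"
```

```text
t 18.3 pos [0.4844 0.3251 0.0816] ori [-90.85  -0.12  96.36] F [ 1.08 -0.8  -2.36] w 0.0152 q7 61.2
move [-0.0011  0.0016 -0.0004] turn 0.7515
[-0.46222912 -0.10586566 -0.04769072]
```

carry_out:
  motion:
    - [0,0,0,0.1]
    - [0,0,0,0.22]
    - [0,0,0,0.34]
    - [0,0,0,0.46]
    - [0,0,0,0.58]
    - [0,0,0,0.7]
    - [0,0,0,0.75]
    - [0,0,0,0.75]
    - [0,0,0,0.75]

```text
clock: 19.2
tcp_pos: [0.4843, 0.3249, 0.0816]
orientation: [-90.5, -0.6, 53.5]
force: [-0.6, -0.8, -0.3]
grip_width: 0.0151
```

carry_out:
  motion:
    - [0,0,0,0]
    - [0,0,0,0]
    - [0,0,0,0]
    - [0,0,0,0]
  gripper: 0.05

```text
clock: 19.6
tcp_pos: [0.4844, 0.325, 0.0818]
orientation: [-90.5, -0.7, 53.5]
force: [-0.0, 0.7, 0.5]
grip_width: 0.0499
```

carry_out:
  motion:
    - [0,-0.03,0,0]
    - [0,-0.07,0,0]
    - [0,-0.11,0,0]
    - [0,-0.14,0,0]
    - [0,-0.14,0,0]
    - [0,-0.14,0,0]

```text
clock: 20.2
tcp_pos: [0.4824, 0.3247, 0.2222]
orientation: [-90.5, -0.7, 53.6]
force: [0.3, -0.4, -0.4]
grip_width: 0.0496
```

Run:
```python
from h import *
d=viewer.get_image("wrist");cv2.imwrite(f"pics/k2.png",d["frame"][:,:,::-1])
P=cloud(d); rects(P,.082,.098,50,(.3,.6,.2,.5))
d=viewer.get_image("scene");cv2.imwrite(f"pics/k3.png",d["frame"][:,:,::-1])
P=cloud(d); rects(P,.065,.09,50,(.3,.7,-.5,-.2)); rects(P,.085,.106,50,(.3,.7,-.25,.25))
to(.485,.324,.08,139.3-86)
```

```text
c=(481,328) 55x16 yaw -36.1 z 0.089 n 960 px [319. 188.], mean [0.48  0.329]
c=(442,-344) 123x58 yaw -11.8 z 0.078 n 1333 px [164. 170.], mean [ 0.447 -0.342]
c=(580,135) 123x57 yaw 2.2 z 0.093 n 1354 px [393. 188.], mean [0.584 0.134]
c=(573,-137) 124x56 yaw 7.9 z 0.094 n 1411 px [263. 203.], mean [ 0.578 -0.136]
t 20.3 pos [0.4816 0.3241 0.2206] ori [-90.5   -0.55  53.55] F [ 0.18 -0.46 -0.49] w 0.0498 q7 22.1
move [ 0.0006  0.1406 -0.0016] turn 0.0044
```

View pics/k2.png

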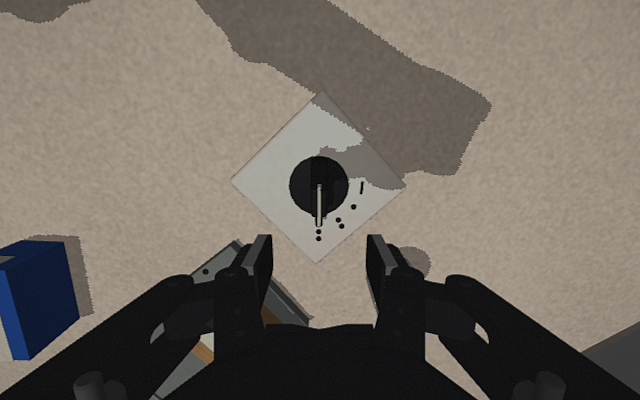

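View pics/k3.png

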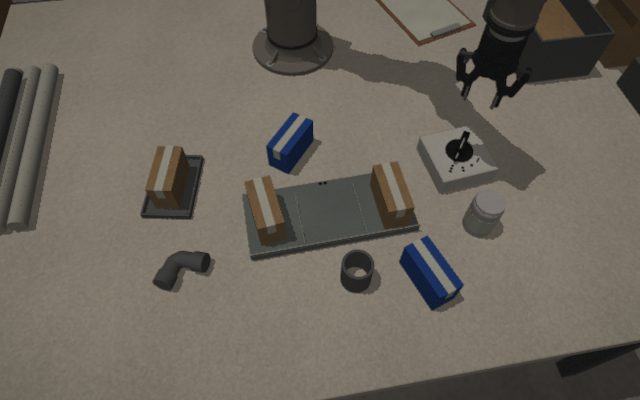

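The pointer (319,220) lies on the three-dot mark (319,235), and the bar's yaw of -36.1° matches the base's 6.3° minus 43°. Everything else is where it was.

```bash
python3 -c "
from h import *
print(bot.sign_off())"
```

```text
the job is handed in; nothing more can be done
None
```

The full carton is standing in the grey tray, and the knob is on the three-dot mark for the nearly empty carton in slot 3. I handed the job in at about 20.3 s of the allowed 67 s.

- **Weighing:** carton 1 pulled about 4.0 N, so it is half full, and I set it back in its slot. Carton 2 pulled about 7.1 N, so it is full. I did not lift carton 3; that it is nearly empty follows from the other two readings.
- **Last checks:**
  - The full carton is centred in the tray to about 2 mm, at yaw -12° against the tray's -11.5°.
  - Cartons 1 and 3 stand in their slots within about 2 mm of where they began.
  - The knob's bar reads -36.1°, where the three-dot mark should put it at about -36.7°.
  - The tin, coupling, elbow and blue boxes look unmoved in the last picture; I did not measure them again.
- **Failed or disagreed:** none of these checks did. Closing the gripper pushed the tool up by 6 to 9 N each time, far below the limits, and nothing visibly moved.

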